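# Roll a braced angle bracket onto its short leg and back it up to the stop

## Robot

A 7-joint arm with a two-finger parallel gripper is mounted at the origin on a cart in front of the work surface, level with it; the furniture and walls round the work are solid. World frame = base frame: x ahead of the robot, y to its left, z up, the work surface at z = 0. Lengths are in m, angles in rad, forces in N, time in s.
With the tool pointing down it reaches from about 0.425 to 0.875 m from the base axis. Payload 9.9 kg.
Tool frame: the origin (TCP) lies at the very end of the fingers, on their centre line; the grasp point (between the pads) lies 19 mm behind it; z points along the fingers, y is the line along which they close (so a half turn about z gives the same grasp; the last joint's range is limited). The gripper opens to 85 mm and grips with 20 to 120 N. Pads are 22 mm wide; open, the fingers measure 114 mm over their backs; the gripper's body (76 mm by 85 mm) begins 54 mm behind the grasp point. The pads swing forward as they close: fully open they stand 13 mm farther back than shut.
Start: joints at [1.15, 0.576, 0.025, 1.437, -0.015, 1.129, -0.057], TCP at [0.223, -0.637, 0.231] pointing down, gripper open.
Joint ranges: [-2.76, 2.76], [-0.34, 2.15], [-1.52, 1.57], [0.19, 2.46], [-1.09, 4.23], [0.17, 1.99], [-2.82, 2.82]. Speed limits (rad/s): [2.22, 2.22, 3.01, 3.01, 3.14, 3.14, 3.14].

## Interface

Orientations are given as a unit quaternion [x, y, z, w].
In Python, from rig import manip gives the robot as it stands.
- The arm moves only by the tool drive_tool, never from a script. Its argument "targets" is a list of rows, each a list of 7 numbers: the finger opening in cm, from 0 to 8.54, then the shift along the tool's x, y, z in cm, then the turn, a rotation vector about the tool's x, y, z in rad. A call has 1 to 10 rows; each row is the pose to reach, as a shift and turn from the pose commanded when the call began, along the tool's axes at that moment; what a row does not reach only later rows make up. A row lasts 1/10 s, in which the tool goes at most 50 mm and 8.59 degrees, less where a joint would pass 70% of its speed; a pose out of reach is approached as far as the arm can. A call with a gripper value outside its range is refused whole. The fingers move at their own pace and stop on an object; "grip_force" is the grip in N (left out, the last holds). Time passes only in rows, so rows that repeat a pose let the fingers close. It gives the time, the measured TCP pose, the force, the opening and the grip force at its end, in the units of the state.
- manip.sense(): the state, without advancing time (a new reading comes with each control period).
- manip.snapshot(name): name is "side" or "top" or "wrist"; returns the picture (384x512x3 uint8, red, green, blue); there is no depth.
- manip.camera_model(name): a dict with "K" (3x3 intrinsics, pixels), "dist" ([k1, k2, p1, p2, k3] as OpenCV has them; the pictures are not rectified), "pose" (4x4, takes a point from camera to world coordinates). Camera axes: x right, y down, z forward; pixel columns grow to the right and rows downward; lengths in m; the calibration is good to about 2 mm. A picture is of the moment at which its call begins: read the wrist's pose just before it. camera_model takes no time and is no camera call; for the wrist camera it gives the pose at the moment of the call.
- manip.finish_job(): hands the job in; it is judged then, once.
The state is a dict: "t": time; "qpos": joint angles; "joint_velocities": joint speeds; "joint_efforts": joint torques, N m; "tool_pos": TCP position; "eef_rot": TCP orientation; "contact_force": force on the tool from outside, world axes, zero at the start; "ft_torque": the same for the moment, N m; "gripper_width": finger opening in m; "gripper_force": force on a finger pad.
Only numpy, scipy, OpenCV 4.12 (cv2) and the standard library are available. Lean on these libraries where they do the work, as an engineer would, in place of code of your own. Each camera call takes 0.05 s, during which the arm holds its last target. There are 200 camera calls.

## Task

The next holes go through the bracket's short leg: clear whatever stands in its way, then tip the angle bracket over its corner, away from the batten, from the long leg onto the short leg, letting it down gently and keeping its corner on the bench, never picking the bracket up. Then slide it so the back of the upright long leg is flush and square against the wooden batten, its full width on the batten. Leave the cartons, jar and spool standing upright on the bench, and knock nothing over and disturb none of the tools lying about.

Things in the scene. Friction and masses are not known exactly. Their poses are not given: they have to be found in the camera images.
- bracket: Steel angle bracket, 50 mm wide, legs 8 mm thick, long leg 100 mm, short leg 75 mm (outside), about 0.35 kg. Origin: on the outer corner edge, mid-width. x runs along the long leg, z along the short leg, y along the corner edge. Starts on its long leg (x level, towards the batten; z up). When done, x points up and z level, away from the batten.
- bracket_brace (a point): Near the middle of the bracket's diagonal brace (flat strip 8 mm thick, full width, bridging the inside of the corner between points about 43 mm out on each leg), 24 mm from the outer face of either leg, mid-width; axes as the bracket's. The bracket can be gripped here across its 50 mm width.
- fence: Stop batten: dark wooden strip bolted to the bench (fixed), 160 mm long (y), 30 mm thick, 40 mm high, bolt heads 8 mm more. Origin: bottom of its working face, mid-length. That face is the plane x = 0 of this frame and looks to its -x, where the bracket stands. The bench top (world z = 0) spans about x 0.30 to 0.76, y -0.43 to 0.7.
- carton_a_mid (a point): Loose white carton with a dark blue top, 48 x 52 x 118 mm tall, standing upright; the point is its centre, 59 mm above its foot; z up the height, x across the first side, y across the second. May be standing in the bracket's way, behind it or before the batten, or off to one side.
- carton_b_mid (a point): Loose all-white carton with a dark band, 49 x 57 x 124 mm tall, standing upright; the point is its centre, 62 mm above its foot; z up the height, x across the first side, y across the second. May be standing in the bracket's way, behind it or before the batten, or off to one side.
- jar_mid (a point): Loose white plastic jar with black lid, 62 mm diameter, 80 mm tall, standing upright; the point is its centre, 40 mm above its foot; z up the height. May be standing in the bracket's way, behind it or before the batten, or off to one side.
- spool_mid (a point): Loose thread spool with pale flanges, 41 mm diameter, 52 mm tall, standing upright; the point is its centre, 26 mm above its foot; z up the height. May be standing in the bracket's way, behind it or before the batten, or off to one side.
- snips: Bystander, loose: small side cutters lying flat, 76 x 93 x 14 mm; origin under the middle.
- discs: Bystander, loose: flat stack of sanding discs, 116 mm diameter, 9 mm thick; origin under the middle.
- driver_yellow: Bystander, loose: yellow screwdriver lying flat, 156 mm long, 31 mm wide, 25 mm high; origin under the middle, y along its length.
- tray_black: Bystander, fixed: black tray, 141 x 158 x 46 mm; origin under the middle.
- parts_case: Bystander, fixed: flat grey parts case, 143 x 204 x 45 mm; origin under the middle.
- glue_bottle: Bystander, fixed: glue bottle, about 62 mm across, 134 mm tall; origin under the middle. A putty knife lies flat beyond it, out of the way.
- tape_measure: Bystander, fixed: tape measure, 55 x 82 x 66 mm; origin under the middle. Further left on the bench there are only other fixed things out of the way.
There are look-alikes about, which are no part of the job. Leave any blue look-alike of the part that bears spool_mid alone.

How it is judged:
On the way, in this order (a step that is already met when the one before it is completed fails the run):
1. the bracket has been tipped onto its short leg (angle between bracket's own x axis and vertical below 0.15 rad and height (world z) of bracket below 0.02 m), for 0.1 s.
2. the bracket backs onto the batten (angle between bracket's own x axis and vertical below 0.06 rad and height (world z) of bracket below 0.006 m and x of bracket in the frame of fence between -0.005 and 0.003 m and y of bracket in the frame of fence between -0.055 and 0.055 m and angle between the y axis of bracket and the y axis of fence, either way round below 0.06 rad), for 0.1 s.
At the end, for the whole second after the job is handed in: The bracket rests on its short leg, long leg upright within 3.5 degrees, its corner edge against the batten's working face within 5 mm and square to it within 3.5 degrees, mid-width within 55 mm of the batten's middle; both cartons, the jar and the spool stand upright on the bench (all of step 2 and linear speed of bracket below 0.02 m/s and angle between each of carton_a_mid, carton_b_mid, jar_mid, spool_mid's own z axis and vertical below 0.15 rad and height (world z) of carton_a_mid between 0.051 and 0.067 m and height (world z) of carton_b_mid between 0.054 and 0.07 m and height (world z) of jar_mid between 0.032 and 0.048 m and height (world z) of spool_mid between 0.018 and 0.034 m); the robot touches nothing.
It fails at once if the bracket is picked up (corner edge more than 20 mm off the bench) (height (world z) of bracket above 0.02 m).
It fails at once if the bracket is dropped over instead of being let down (turns faster than 5 rad/s) (angular speed of bracket above 5 rad/s).
It fails at once if a carton, the jar or the spool is knocked over (angle between any of carton_a_mid, carton_b_mid, jar_mid, spool_mid's own z axis and vertical above 0.6 rad).
It fails at once if a tool lying about is disturbed (moved more than 30 mm) (distance of any of snips, discs, driver_yellow from where it was at the start of the episode above 0.03 m).
It also fails if it takes over 72 s, if anything falls off the work surface, if the arm or the gripper's body presses on something with over 40 N, if the wrist force passes 120 N, or if a joint passes its speed limit or range.

## Working session

There is one attempt and no reset: what is moved stays moved. The work goes in short steps, Python scripts to look and compute and a tool call to move; the robot and the scene stay as the last step left them, time stands still between calls to the robot, and variables do not carry over. Pictures are saved under pics/ and viewed, at most 11 in all, crops included, and the job is handed in when it is done.

Besides the shell and the picture viewer there is one more tool, called as name([rows], argument=value, ...), one row to a line, values as JSON. drive_tool: Moves the arm, as the interface text tells. Its arguments: {"type":"object","properties":{"targets":{"type":"array","items":{"type":"array","items":{"type":"number"}}},"grip_force":{"type":"number"}},"required":["targets"]}

```bash
ls; mkdir -p pics; python3 - <<'E'
from rig import manip
import cv2,numpy as np
for n in("side","top"):
    im=manip.snapshot(n); cv2.imwrite(f"pics/{n}0.png",im[:,:,::-1])
    m=manip.camera_model(n); print(n,np.round(m["K"],1).tolist(),np.round(m["dist"],3),np.round(m["pose"],3).tolist())
s=manip.sense();print(s)
a=cv2.imread("pics/side0.png");b=cv2.imread("pics/top0.png")
E
```

```text
pics
side [[491.7, 0.0, 258.8], [0.0, 491.7, 198.9], [0.0, 0.0, 1.0]] [-0.103  0.     0.     0.     0.   ] [[0.231, -0.684, 0.692, -0.67], [-0.973, -0.166, 0.161, -0.216], [0.005, -0.711, -0.703, 1.278], [0.0, 0.0, 0.0, 1.0]]
top [[432.5, 0.0, 257.2], [0.0, 432.5, 186.1], [0.0, 0.0, 1.0]] [0.01 0.   0.   0.   0.  ] [[-0.01, -0.976, 0.217, 0.265], [-1.0, 0.009, -0.006, 0.096], [0.004, -0.217, -0.976, 1.382], [0.0, 0.0, 0.0, 1.0]]
{'t': 0.1, 'qpos': array([ 1.15020225,  0.57642233,  0.02482429,  1.43779828, -0.01497347,
        1.12898886, -0.05649116]), 'joint_velocities': array([-0.00057429, -0.00288835,  0.00043584, -0.00369749, -0.00032168,
        0.0012099 ,  0.0026469 ]), 'joint_efforts': array([ 5.81066139e-03, -7.67308617e+01,  2.25775033e+00, -2.86606836e+01,
        1.58761523e-02,  8.58033338e-03,  2.12024020e-05]), 'tool_pos': array([ 0.22294696, -0.63670758,  0.23055473]), 'eef_rot': array([ 9.85848373e-01,  1.67637920e-01, -1.60975878e-04, -6.97953892e-04]), 'contact_force': array([ 0.50212532,  0.40468273, -0.35045446]), 'ft_torque': array([-0.0254912,  0.0568452, -0.0250374]), 'gripper_force': 0.0, 'gripper_width': 0.08545726954276357}
```

```bash
python3 - <<'E'
import cv2
for n in("side","top"):
    a=cv2.imread(f"pics/{n}0.png"); cv2.imwrite(f"pics/{n}0b.png",cv2.resize(a,(800,600),interpolation=cv2.INTER_CUBIC))
E
```

```text
(no output)
```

View pics/side0b.png

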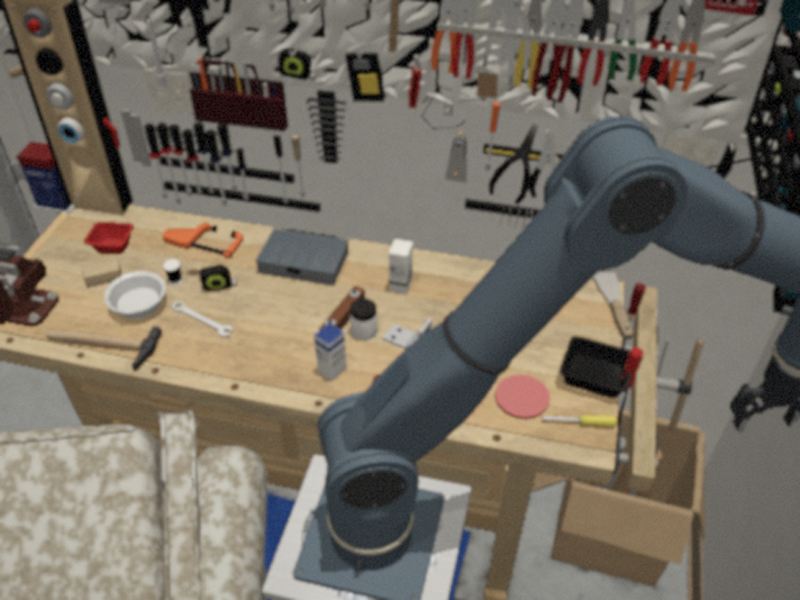

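View pics/top0b.png

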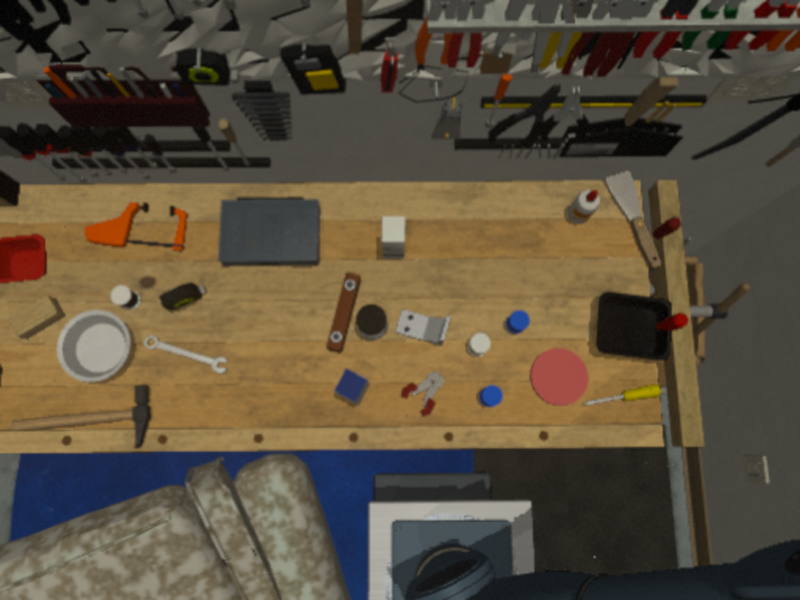

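Side view: carton_a (330,350), jar (363,318), carton_b (400,265); the arm hides the bracket. 

Top view: batten (344,312), jar (372,322) standing between batten and bracket, bracket (423,326) with its corner on the right, and spool (479,344) behind the bracket. Also carton_a (350,387), carton_b (393,235), snips (425,392), discs (560,377), driver (625,396).

Candidates:
- **Spool:** white round (479,344), blue (518,321) and blue (490,396). The white one is the spool; the blue ones are look-alikes, and the white cap at (122,296) is out of reach.
- **Jar:** black lid at (372,322) or white/dark (122,296). I choose (372,322).

Next is one close crop to check these.

```bash
cat > h.py <<'E'
import cv2,numpy as np
from rig import manip
def ray(n,uv,m=None):
    m=m or manip.camera_model(n)
    p=cv2.undistortPoints(np.array(uv,float).reshape(-1,1,2),m["K"],m["dist"]).reshape(-1,2)
    d=np.c_[p,np.ones(len(p))]@m["pose"][:3,:3].T
    return m["pose"][:3,3],d
def onplane(n,uv,z,m=None):
    o,d=ray(n,uv,m); return o+d*((z-o[2])/d[:,2])[:,None]
def proj(n,P,m=None):
    m=m or manip.camera_model(n); T=np.linalg.inv(m["pose"])
    return cv2.projectPoints(np.array(P,float),cv2.Rodrigues(T[:3,:3])[0],T[:3,3],np.array(m["K"]),np.array(m["dist"]))[0].reshape(-1,2)
E
python3 - <<'E'
import cv2
a=cv2.imread("pics/top0.png")[155:285,195:355]
cv2.imwrite("pics/crop.png",cv2.resize(a,(800,650),interpolation=cv2.INTER_CUBIC)[:600])
E
```

```text
(no output)
```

View pics/crop.png

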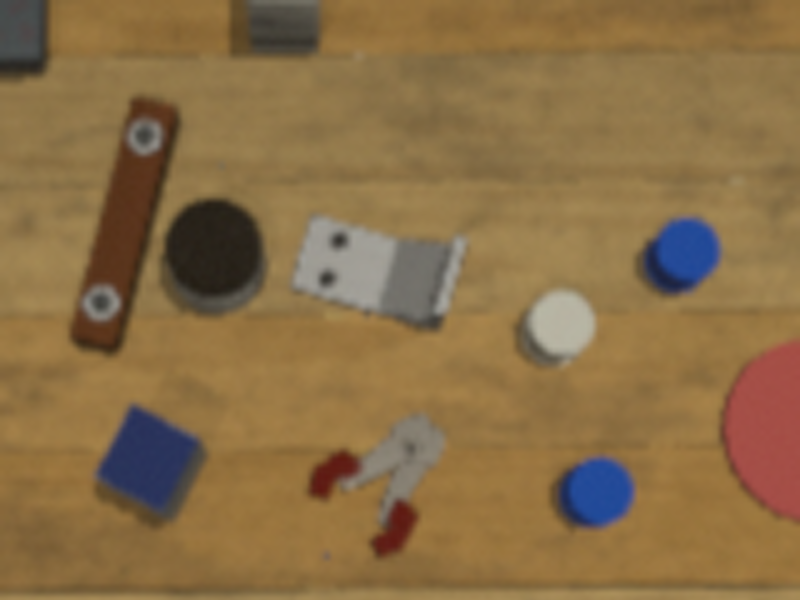

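The crop confirms it. White spool top at (561,325) crop, jar lid (213,250), bracket short-leg top edge (455,237)-(440,313), long-leg end (310,215)-(293,290), and batten right top edge (178,108)-(118,350). The snips lie below.

```bash
python3 - <<'E'
from h import *
c=lambda l:[(195+(u+.5)/5-.5,155+(v+.5)/5-.5) for u,v in l]
def pr(n,l,z): print(n,np.round(onplane("top",c(l),z),4)[:,:2].tolist())
pr("batten R edge",[(178,108),(120,350)],.04)
pr("batten L edge",[(133,98),(73,340)],.04)
pr("bolts",[(145,135),(101,302)],.048)
pr("jar",[(213,250),(166,250),(263,250)],.08)
pr("spool",[(561,325)],.052)
pr("blue",[(687,250),(597,492)],.05)
pr("longleg end",[(312,215),(293,290)],.008)
pr("short top outer",[(467,238),(444,314)],.075)
pr("short top inner",[(454,237),(432,310)],.075)
pr("cartA top",[(133,405),(204,443),(168,512),(97,473)],.118)
pr("snips",[(310,490),(425,412),(445,440),(380,555),(415,510)],.01)
pr("disc left",[(722,425)],.009)
pr("cartB top",[(250,0)],.124)
print(np.round(onplane("top",[(244,141),(260,141),(244,156),(260,156)],.124),3)[:,:2].tolist())
E
```

```text
batten R edge [[0.5961, 0.1747], [0.4411, 0.2102]]
batten L edge [[0.6029, 0.2035], [0.4476, 0.2396]]
bolts [[0.5767, 0.1951], [0.4701, 0.2217]]
jar [[0.4967, 0.1506], [0.4969, 0.1793], [0.4964, 0.1201]]
spool [[0.4525, -0.0638]]
blue [[0.4993, -0.1445], [0.35, -0.0825]]
longleg end [[0.5319, 0.0896], [0.4829, 0.1023]]
short top outer [[0.5036, -0.0052], [0.4567, 0.01]]
short top inner [[0.5043, 0.0028], [0.4592, 0.0173]]
cartA top [[0.3985, 0.1957], [0.376, 0.1542], [0.3366, 0.175], [0.3593, 0.2162]]
snips [[0.3555, 0.0925], [0.4037, 0.0192], [0.386, 0.007], [0.3149, 0.0492], [0.3425, 0.0268]]
disc left [[0.3939, -0.1688]]
cartB top [[0.6423, 0.1264]]
[[0.686, 0.128], [0.685, 0.079], [0.638, 0.128], [0.638, 0.08]]
```

```bash
cat >> h.py <<'E'
from scipy.spatial.transform import Rotation as Ro
A=np.radians(13.1); n=np.array([np.sin(A),np.cos(A),0]); t=np.array([np.cos(A),-np.sin(A),0]); up=np.array([0,0,1.])
F=np.array([.5186,.1925,0])
def fr(p): r=np.asarray(p)[:2]-F[:2]; return np.round([r@n[:2],r@t[:2]],4)
def tool(tilt,yaw=0):
    "tilt>0: fingers point to -n (hand on batten side); tool y = t"
    q=Ro.from_rotvec(yaw*up); N,T=q.apply(n),q.apply(t)
    z=-np.cos(tilt)*up-np.sin(tilt)*N
    return np.c_[np.cross(T,z),T,z]
def row(pos,R,s=None):
    s=s or manip.sense(); R0=Ro.from_quat(s["eef_rot"])
    print("row",np.round(R0.inv().apply(np.array(pos)-s["tool_pos"])*100,2),np.round((R0.inv()*Ro.from_matrix(R)).as_rotvec(),3))
E
python3 - <<'E'
from h import *
row([.4525,-.0638,.20],tool(0))
E
```

```text
row [ 40.6  -46.48   3.12] [-1.000e-03 -1.000e-03 -1.005e+00]
```

drive_tool([
  [8, 40.6, -46.5, 3.1, 0, 0, -1.005],
  [8, 40.6, -46.5, 3.1, 0, 0, -1.005],
  [8, 40.6, -46.5, 3.1, 0, 0, -1.005],
  [8, 40.6, -46.5, 3.1, 0, 0, -1.005],
  [8, 40.6, -46.5, 3.1, 0, 0, -1.005],
  [8, 40.6, -46.5, 3.1, 0, 0, -1.005],
  [8, 40.6, -46.5, 3.1, 0, 0, -1.005],
  [8, 40.6, -46.5, 3.1, 0, 0, -1.005],
  [8, 40.6, -46.5, 3.1, 0, 0, -1.005],
  [8, 40.6, -46.5, 3.1, 0, 0, -1.005],
])

```text
t: 1.1
tool_pos: [0.409, -0.1717, 0.2062]
eef_rot: [0.783, 0.622, -0.0, 0.0]
contact_force: [1.1, 0.3, 0.6]
gripper_width: 0.0801
gripper_force: 0.0
```

```bash
python3 - <<'E'
from h import *
row([.4525,-.0638,.20],tool(0))
E
```

```text
row [11.5   1.78  0.62] [ 0.     0.    -0.001]
```

drive_tool([
  [8, 4.5, 0.7, 0.2, 0, 0, 0],
  [8, 9, 1.4, 0.5, 0, 0, 0],
  [8, 9, 1.4, 0.5, 0, 0, 0],
  [8, 9, 1.4, 0.5, 0, 0, 0],
  [8, 9, 1.4, 0.5, 0, 0, 0],
])

```text
t: 1.6
tool_pos: [0.4422, -0.0901, 0.201]
eef_rot: [0.784, 0.621, -0.0, -0.0]
contact_force: [0.1, -0.8, 0.0]
gripper_width: 0.0795
gripper_force: 0.0
```

```bash
python3 - <<'E'
from h import *
row([.4525,-.0638,.20],tool(0))
m=manip.camera_model("wrist"); im=manip.snapshot("wrist"); cv2.imwrite("pics/w1.png",cv2.resize(im[:,:,::-1],(800,600)))
np.savez("w1.npz",**{k:np.array(v) for k,v in m.items()}); print(np.round(m["pose"],3).tolist(), manip.sense()["tool_pos"],manip.sense()["qpos"].round(2))
E
```

```text
row [2.79 0.4  0.1 ] [-0.001  0.001 -0.002]
[[0.974, -0.218, -0.068, 0.459], [-0.228, -0.929, -0.29, -0.017], [-0.0, 0.298, -0.955, 0.343], [0.0, 0.0, 0.0, 1.0]] [ 0.44223789 -0.09036055  0.20108496] [ 0.4   0.3  -0.39  2.03  0.15  0.84 -0.31]
```

View pics/w1.png

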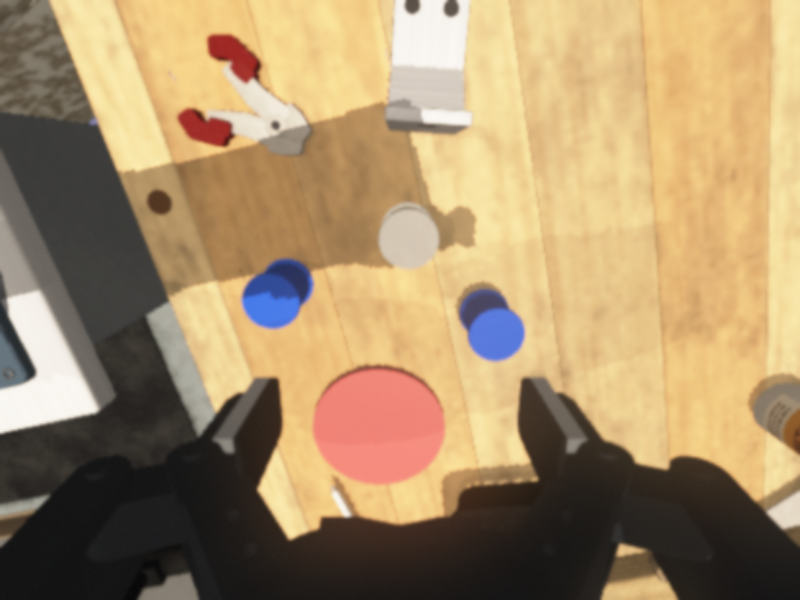

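Wrist view: white spool top at (409,237), blue look-alikes (272,300) and (495,333), and the bracket's short-leg back at (428,118) with its foot edge around (388,130)-(468,131). I'll check the spool by ray, then descend.

```bash
python3 - <<'E'
from h import *
m=dict(np.load("w1.npz")); c=lambda l:[((u+.5)*.64-.5,(v+.5)*.64-.5) for u,v in l]
sp=onplane(0,c([(409,237)]),.052,m); print("spool",sp.round(4))
b=onplane(0,c([(387,107),(472,115)]),.075,m); print("short top outer",b.round(4)[:,:2].tolist())
b=onplane(0,c([(387,130),(468,132)]),.0,m); print("corner?",b.round(4)[:,:2].tolist())
row([.4525,-.0638,.20],tool(0)); 
E
```

```text
spool [[ 0.455  -0.0625  0.052 ]]
short top outer [[0.4596, 0.0153], [0.5053, 0.0003]]
corner? [[0.456, 0.0092], [0.5132, -0.0056]]
row [2.82 0.39 0.11] [-0.001  0.001 -0.002]
```

drive_tool([
  [7.5, 2.9, 0.5, 3, 0, 0, 0],
  [7, 2.9, 0.5, 8, 0, 0, 0],
  [7, 2.9, 0.5, 12, 0, 0, 0],
  [7, 2.9, 0.5, 15, 0, 0, 0],
  [7, 2.9, 0.5, 17, 0, 0, 0],
  [7, 2.9, 0.5, 18.6, 0, 0, 0],
  [7, 2.9, 0.5, 18.6, 0, 0, 0],
  [3, 2.9, 0.5, 18.6, 0, 0, 0],
  [3, 2.9, 0.5, 18.6, 0, 0, 0],
  [3, 2.9, 0.5, 18.6, 0, 0, 0],
], grip_force=25)

```text
t: 2.65
tool_pos: [0.4547, -0.0625, 0.0162]
eef_rot: [0.784, 0.621, 0.0, 0.001]
contact_force: [-0.1, -1.3, 4.1]
gripper_width: 0.0404
gripper_force: 25.2
```

drive_tool([
  [3, 0, 0, 0, 0, 0, 0],
  [3, 0, 0, 0, 0, 0, 0],
  [3, 0, 0, 0, 0, 0, 0],
])

```text
t: 2.95
tool_pos: [0.4547, -0.0625, 0.0162]
eef_rot: [0.783, 0.621, 0.0, 0.001]
contact_force: [-1.0, -2.6, 7.5]
gripper_width: 0.0402
gripper_force: 25.6
```

```bash
python3 - <<'E'
from h import *
p=manip.sense()["tool_pos"]; row([.64,-.12,p[2]],tool(0))
E
```

```text
row [-1.38 19.35  0.03] [ 0.002  0.    -0.001]
```

drive_tool([
  [3, 0, 0, -4, 0, 0, 0],
  [3, 0, 0, -8, 0, 0, 0],
  [3, -0.4, 5, -8, 0, 0, 0],
  [3, -0.7, 10, -8, 0, 0, 0],
  [3, -1, 14, -8, 0, 0, 0],
  [3, -1.4, 17.5, -8, 0, 0, 0],
  [3, -1.4, 19.4, -7, 0, 0, 0],
  [3, -1.4, 19.4, -4, 0, 0, 0],
  [3, -1.4, 19.4, -1.5, 0, 0, 0],
  [3, -1.4, 19.4, -0.5, 0, 0, 0],
])

```text
t: 3.95
tool_pos: [0.6386, -0.1196, 0.0182]
eef_rot: [0.783, 0.622, -0.001, -0.001]
contact_force: [-0.8, 0.1, -0.5]
gripper_width: 0.0407
gripper_force: 25.7
```

drive_tool([
  [3, 0, 0, 0.3, 0, 0, 0],
  [3, 0, 0, 0.4, 0, 0, 0],
  [3, 0, 0, 0.5, 0, 0, 0],
  [3, 0, 0, 0.5, 0, 0, 0],
  [7, 0, 0, 0.5, 0, 0, 0],
  [7, 0, 0, 0.5, 0, 0, 0],
  [7, 0, 0, 0.4, 0, 0, 0],
  [8, 0, 0, -3, 0, 0, 0],
  [8.5, 0, 0, -8, 0, 0, 0],
  [8.5, 0, 0, -13, 0, 0, 0],
])

```text
t: 4.95
tool_pos: [0.6394, -0.1194, 0.1514]
eef_rot: [0.783, 0.622, -0.0, -0.001]
contact_force: [0.9, -1.6, 0.2]
gripper_width: 0.0848
gripper_force: 0.0
```

```bash
python3 - <<'E'
from h import *
p=manip.sense()["tool_pos"]; print(p);row([.497,.1505,p[2]],tool(0))
im=manip.snapshot("top"); cv2.imwrite("pics/top1.png",cv2.resize(im[:,:,::-1],(800,600))[130:470,280:620])
E
```

```text
[ 0.6394023  -0.11943016  0.15138792]
row [ 23.06 -19.99   0.04] [-0.002 -0.    -0.   ]
```

drive_tool([
  [8.5, 4, -3.5, 0, 0, 0, 0],
  [8.5, 8, -7, 0, 0, 0, 0],
  [8.5, 11.5, -10, 0, 0, 0, 0],
  [8.5, 15, -13, 0, 0, 0, 0],
  [8.5, 18.5, -16, 0, 0, 0, 0],
  [8.5, 21, -18.2, 0, 0, 0, 0],
  [8.5, 22.5, -19.5, 0, 0, 0, 0],
  [8.5, 23, -20, 0, 0, 0, 0],
  [8.5, 23, -20, 1, 0, 0, 0],
  [8.5, 23, -20, 2, 0, 0, 0],
])

```text
t: 6.0
tool_pos: [0.4982, 0.1484, 0.1295]
eef_rot: [0.784, 0.621, 0.0, 0.0]
contact_force: [0.1, -0.4, 0.2]
gripper_width: 0.085
gripper_force: 0.0
```

```bash
python3 - <<'E'
from h import *
row([.497,.1505,.035],tool(0))
m=manip.camera_model("wrist"); im=manip.snapshot("wrist"); cv2.imwrite("pics/w2.png",cv2.resize(im[:,:,::-1],(800,600)))
np.savez("w2.npz",**{k:np.array(v) for k,v in m.items()})
print(proj(0,[[.497,.1505,.08]],m)/.64,manip.sense()["qpos"].round(2))
E
```

```text
row [ 0.18 -0.17  9.45] [ 0.001  0.    -0.002]
[[395.80233116 330.08946075]] [-0.12  0.49 -0.38  1.97  0.26  0.74 -0.88]
```

View pics/w2.png

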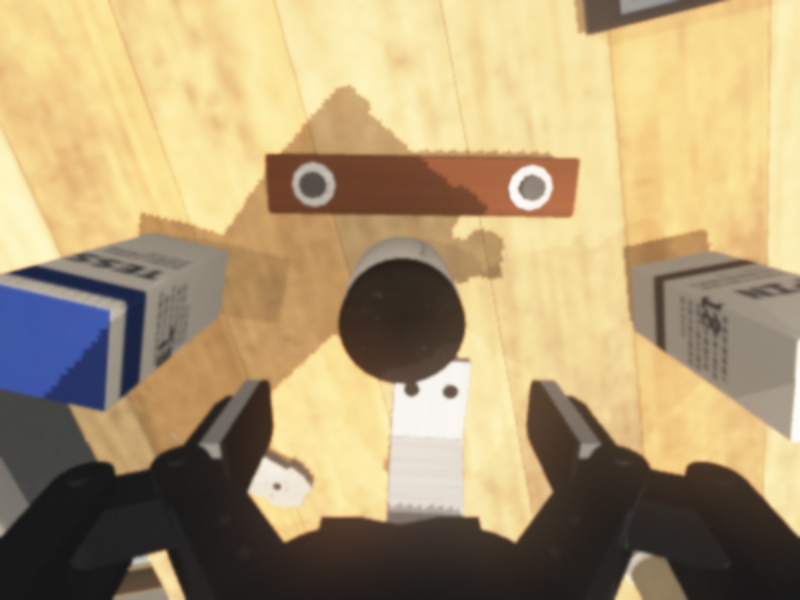

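Wrist view: jar lid at (402,320), batten working top edge (268,212)-(573,216), bracket long leg below it with sides x≈392 and 468, and cartons clear on both sides.

```bash
python3 - <<'E'
from h import *
m=dict(np.load("w2.npz")); c=lambda l:[((u+.5)*.64-.5,(v+.5)*.64-.5) for u,v in l]
j=onplane(0,c([(402,320)]),.08,m)[0]; print("jar",j.round(4))
b=onplane(0,c([(268,212),(574,216)]),.04,m); print("fence",b.round(4)[:,:2].tolist(), b.mean(0), np.degrees(np.arctan2(b[0,1]-b[1,1],b[1,0]-b[0,0])))
b=onplane(0,c([(391,437),(463,440)]),.043,m); print("brace top",b.round(4)[:,:2].tolist())
row([j[0],j[1],.035],tool(0))
E
```

```text
jar [0.5008 0.1549 0.08  ]
fence [[0.4437, 0.2147], [0.5981, 0.1763]] [0.52089617 0.1955299  0.04      ] 13.947865244419761
brace top [[0.4746, 0.0706], [0.5165, 0.0586]]
row [0.79 0.2  9.27] [-0.002  0.002 -0.003]
```

drive_tool([
  [8.5, 0.5, 0, 2, 0, 0, 0],
  [8.5, 0.5, 0, 4.5, 0, 0, 0],
  [8.5, 0.5, 0, 7, 0, 0, 0],
  [8.5, 0.5, 0, 8.8, 0, 0, 0],
  [8.5, 0.5, 0, 9.5, 0, 0, 0],
  [8.5, 0.5, 0, 9.5, 0, 0, 0],
  [5, 0.5, 0, 9.5, 0, 0, 0],
  [5, 0.5, 0, 9.5, 0, 0, 0],
  [5, 0.5, 0, 9.5, 0, 0, 0],
  [5, 0.5, 0, 9.5, 0, 0, 0],
], grip_force=30)

```text
t: 7.05
tool_pos: [0.4994, 0.1546, 0.0362]
eef_rot: [0.783, 0.622, 0.001, 0.0]
contact_force: [-0.1, -1.5, 7.5]
gripper_width: 0.0611
gripper_force: 33.2
```

```bash
python3 - <<'E'
from h import *
p=manip.sense()["tool_pos"]; row([.65,-.02,p[2]],tool(0))
E
```

```text
row [-13.58  18.63   0.02] [ 0.002 -0.001 -0.001]
```

drive_tool([
  [5, 0, 0, -4, 0, 0, 0],
  [5, 0, 0, -8.5, 0, 0, 0],
  [5, -4, 0, -10, 0, 0, 0],
  [5, -8.5, 1, -10, 0, 0, 0],
  [5, -12, 4, -10, 0, 0, 0],
  [5, -13.6, 8.5, -10, 0, 0, 0],
  [5, -13.6, 13, -10, 0, 0, 0],
  [5, -13.6, 16.5, -10, 0, 0, 0],
  [5, -13.6, 18.6, -8, 0, 0, 0],
  [5, -13.6, 18.6, -4, 0, 0, 0],
])

```text
t: 8.05
tool_pos: [0.6539, -0.021, 0.0771]
eef_rot: [0.784, 0.621, 0.003, 0.002]
contact_force: [0.2, 0.4, -2.5]
gripper_width: 0.0611
gripper_force: 34.6
```

drive_tool([
  [5, 0, 0, 2.5, 0, 0, 0],
  [5, 0, 0, 3.5, 0, 0, 0],
  [5, 0, 0, 3.9, 0, 0, 0],
  [5, 0, 0, 3.9, 0, 0, 0],
  [8.5, 0, 0, 3.9, 0, 0, 0],
  [8.5, 0, 0, 3.9, 0, 0, 0],
  [8.5, 0, 0, 3.9, 0, 0, 0],
  [8.5, 0, 0, 0, 0, 0, 0],
  [8.5, 0, 0, -5, 0, 0, 0],
  [8.5, 0, 0, -9.5, 0, 0, 0],
])

```text
t: 9.05
tool_pos: [0.6488, -0.0198, 0.1723]
eef_rot: [0.783, 0.622, 0.0, -0.0]
contact_force: [0.9, 1.1, -0.2]
gripper_width: 0.0851
gripper_force: 0.0
```

```bash
python3 - <<'E'
from h import *
p=manip.sense()["tool_pos"]; print(p)
im=manip.snapshot("top"); im2=manip.snapshot("side"); cv2.imwrite("pics/top2.png",np.hstack([cv2.resize(im[:,:,::-1][140:300,200:400],(480,384)),cv2.resize(im2[:,:,::-1][140:300,170:330],(320,384))])) 
E
```

```text
[ 0.64884992 -0.01984961  0.17231496]
```

View pics/top2.png

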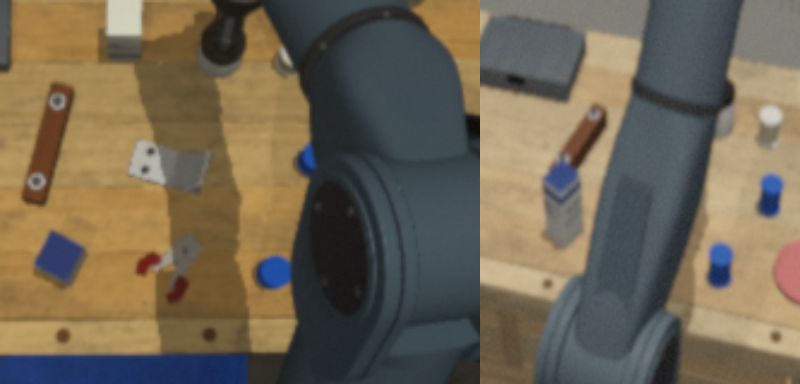

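Top view: the landing lane and batten are clear. Side view: the white spool stands at (770,128), the jar at (725,100) behind the arm, and carton_a is in place at (562,205). Next I'll test tilt reachability above the bracket.

```bash
sed -i 's/^A=.*13.1)/A=np.radians(13.4)/; s/^F=.*/F=np.array([.5197,.194,0])/' h.py; python3 - <<'E'
from h import *
m=dict(np.load("w2.npz")); c=lambda l:[((u+.5)*.64-.5,(v+.5)*.64-.5) for u,v in l]
b=onplane(0,c([(391,437),(463,440)]),.008,m); print("brace/long leg",b.round(4)[:,:2].tolist())
for p in [(.5074,.096),(.4802,.0024),(.4825,.0078),b.mean(0)]: print(fr(p))
row([.488,.0,.25],tool(-np.radians(50)))
E
```

```text
brace/long leg [[0.4684, 0.0475], [0.5167, 0.0336]]
[-0.0982  0.0107]
[-0.1955  0.006 ]
[-0.1898  0.007 ]
[-0.1555  0.0092]
row [ -1.83 -16.38  -7.44] [0.008 0.87  0.009]
```

drive_tool([
  [8.5, 0, -4, -4, 0, 0, 0],
  [8.5, 0, -8, -7.4, 0, 0.1, 0],
  [8.5, -1.8, -12, -7.4, 0, 0.25, 0],
  [8.5, -1.8, -16.4, -7.4, 0, 0.4, 0],
  [8.5, -1.8, -16.4, -7.4, 0, 0.55, 0],
  [8.5, -1.8, -16.4, -7.4, 0, 0.7, 0],
  [8.5, -1.8, -16.4, -7.4, 0, 0.87, 0],
  [8.5, -1.8, -16.4, -7.4, 0, 0.87, 0],
  [8.5, -1.8, -16.4, -7.4, 0, 0.87, 0],
])

```text
t: 10.05
tool_pos: [0.4846, -0.0031, 0.2423]
eef_rot: [0.712, 0.561, 0.331, -0.263]
contact_force: [-0.8, 0.4, -0.3]
gripper_width: 0.0846
gripper_force: 0.0
```

```bash
python3 - <<'E'
from h import *
row([.488,.0,.25],tool(-np.radians(50)))
row([.488,.0,.1],tool(-np.radians(50)))
print(manip.sense()["qpos"].round(2)); print(np.degrees(np.arccos(-Ro.from_quat(manip.sense()["eef_rot"]).as_matrix()[2,2])))
row([.5,.05,.22],tool(np.radians(40)))
E
```

```text
row [ 0.83  0.26 -0.21] [-0.002 -0.    -0.004]
row [-10.66   0.32   9.43] [-0.002 -0.    -0.004]
[ 1.04  0.58 -0.84  2.01 -0.61  0.87  0.48]
50.01243371408957
row [1.84 0.27 5.66] [-4.000e-03 -1.571e+00 -1.000e-03]
```

```bash
cat >> h.py <<'E'
def bpose(phi,tilt0,corner,yaw,lx=.0137,lz=.0117,back=0):
    "bracket tipped by phi from start, gripped at tilt0: TCP pos, R"
    R=tool(tilt0-phi,yaw); N=Ro.from_rotvec(yaw*up).apply(n)
    x=N*np.cos(phi)+up*np.sin(phi); z=up*np.cos(phi)-N*np.sin(phi)
    return corner+lx*x+lz*z-back*R[:,2],R
C0=F+n*-.196+t*.006; Y0=-np.radians(2.7); T0=np.radians(40)
E
python3 - <<'E'
from h import *
p,R=bpose(0,T0,C0,Y0,back=.12); print(C0,p); row(p,R)
E
```

```text
[0.48011407 0.00194544 0.        ] [0.50530381 0.08921735 0.10362533]
row [-4.55 -0.08 16.16] [-0.009 -1.571  0.051]
```

drive_tool([
  [7.5, 0, 0, 0, 0, -0.13, 0],
  [7.5, 0, 0, 0, 0, -0.27, 0.01],
  [7.5, 0, 0, 0, 0, -0.41, 0.01],
  [7.5, 0, 0, 2, 0, -0.55, 0.02],
  [7.5, -0.5, 0, 4, 0, -0.69, 0.02],
  [7.5, -1, 0, 6, 0, -0.83, 0.03],
  [7.5, -2, 0, 8, 0, -0.97, 0.03],
  [7.5, -3, 0, 10, 0, -1.11, 0.04],
  [7.5, -3.5, 0, 12, 0, -1.25, 0.04],
  [7.5, -4, 0, 13, 0, -1.39, 0.05],
])

```text
t: 11.05
tool_pos: [0.5032, 0.075, 0.1312]
eef_rot: [0.774, 0.591, -0.181, 0.137]
contact_force: [-0.9, 0.2, -0.8]
gripper_width: 0.0748
gripper_force: 0.0
```

```bash
python3 - <<'E'
from h import *
p,R=bpose(0,T0,C0,Y0,back=.12); row(p,R); print(manip.sense()["qpos"].round(2))
E
```

```text
row [ 2.5  -0.16  1.84] [ 0.007 -0.239  0.013]
[-0.32  0.61 -0.24  1.82  0.49  1.14 -1.11]
```

drive_tool([
  [7.5, 1, 0, 1, 0, -0.1, 0],
  [7.5, 2.2, -0.1, 1.8, 0, -0.18, 0],
  [7.5, 2.2, -0.1, 1.8, 0, -0.18, 0],
  [7.5, 2.2, -0.1, 1.8, 0, -0.18, 0],
  [7.5, 2.2, -0.1, 1.8, 0, -0.18, 0],
])

```text
t: 11.55
tool_pos: [0.5044, 0.0825, 0.1057]
eef_rot: [0.756, 0.575, -0.25, 0.186]
contact_force: [0.2, 0.0, -0.5]
gripper_width: 0.075
gripper_force: 0.0
```

```bash
python3 - <<'E'
from h import *
p,R=bpose(0,T0,C0,Y0,back=.12); row(p,R); print(manip.sense()["qpos"].round(2))
m=manip.camera_model("wrist"); im=manip.snapshot("wrist"); cv2.imwrite("pics/w3.png",cv2.resize(im[:,:,::-1],(800,600)))
np.savez("w3.npz",**{k:np.array(v) for k,v in m.items()})
X=Ro.from_rotvec(Y0*up).apply(n);T=Ro.from_rotvec(Y0*up).apply(t)
print((proj(0,[C0+a*X+b*T+c*up for a,b,c in [(.1,-.025,.008),(.1,.025,.008),(.008,-.025,.075),(.008,.025,.075),(0.043,-.025,.008),(.043,.025,.008)]],m)/.64).round())
E
```

```text
row [ 0.67 -0.09 -0.23] [ 0.001 -0.065  0.011]
[-0.43  0.73 -0.19  1.75  0.54  1.26 -1.2 ]
[[345. 175.]
 [453. 177.]
 [350. 395.]
 [443. 395.]
 [354. 258.]
 [442. 259.]]
```

View pics/w3.png

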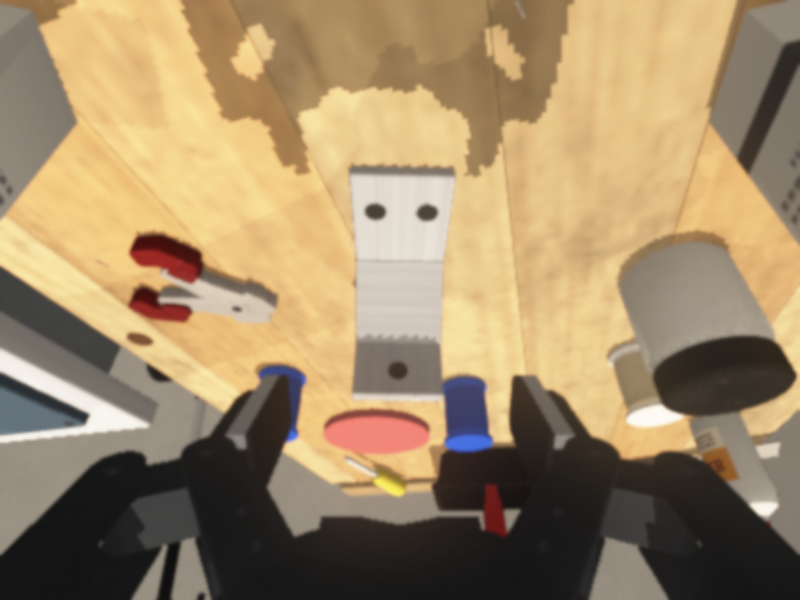

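The bracket sits as predicted: corners (350,174),(455,174) at the long-leg end and (354,398),(442,398) at the short-leg top, centred between the fingers. I'll approach along the tool axis.

drive_tool([
  [7.5, 0.4, 0, 0.5, 0, -0.04, 0.01],
  [7.5, 0.4, 0, 4, 0, -0.04, 0.01],
  [7.5, 0.4, 0, 6, 0, -0.04, 0.01],
  [7.5, 0.4, 0, 8, 0, -0.04, 0.01],
  [7.5, 0.4, 0, 8, 0, -0.04, 0.01],
  [7.5, 0.4, 0, 8, 0, -0.04, 0.01],
])

```text
t: 12.2
tool_pos: [0.4915, 0.0406, 0.0376]
eef_rot: [0.753, 0.568, -0.266, 0.198]
contact_force: [-0.3, -0.2, -0.1]
gripper_width: 0.0751
gripper_force: 0.0
```

```bash
python3 - <<'E'
from h import *
p,R=bpose(0,T0,C0,Y0); row(p,R); print(manip.sense()["qpos"].round(2))
E
```

```text
row [-0.46 -0.01  3.68] [-0.002 -0.022  0.002]
[-0.42  0.82 -0.15  1.84  0.61  1.13 -1.28]
```

drive_tool([
  [7.5, -0.4, 0, 1.5, 0, -0.02, 0],
  [7.5, -0.4, 0, 2.8, 0, -0.02, 0],
  [7.5, -0.4, 0, 3.6, 0, -0.02, 0],
  [7.5, -0.4, 0, 3.6, 0, -0.02, 0],
  [7.5, -0.4, 0, 3.6, 0, -0.02, 0],
])

```text
t: 12.7
tool_pos: [0.4841, 0.0159, 0.0116]
eef_rot: [0.75, 0.566, -0.273, 0.204]
contact_force: [-0.5, 0.0, 0.3]
gripper_width: 0.075
gripper_force: 0.0
```

```bash
python3 - <<'E'
from h import *
p,R=bpose(0,T0,C0,Y0); row(p,R); print(manip.sense()["qpos"].round(2))
E
```

```text
row [-0.07  0.01  0.05] [-0.002 -0.002  0.003]
[-0.4   0.86 -0.13  1.88  0.65  1.07 -1.32]
```

Aligned. Close the gripper.

drive_tool([
  [4, 0, 0, 0, 0, 0, 0],
  [4, 0, 0, 0, 0, 0, 0],
  [4, 0, 0, 0, 0, 0, 0],
  [4, 0, 0, 0, 0, 0, 0],
  [4, 0, 0, 0, 0, 0, 0],
  [4, 0, 0, 0, 0, 0, 0],
], grip_force=60)

```text
t: 13.3
tool_pos: [0.4845, 0.0165, 0.0122]
eef_rot: [0.751, 0.566, -0.273, 0.204]
contact_force: [-1.2, 2.6, 4.7]
gripper_width: 0.0486
gripper_force: 62.1
```

```bash
python3 - <<'E'
from h import *
s=manip.sense(); R0=Ro.from_quat(s["eef_rot"]); p0=s["tool_pos"]; M=R0.as_matrix()
a=np.arctan2(-M[:,2]@n,M[2,2]*-1); print("tilt",np.degrees(a),"tooly",M[:,1].round(3),"force",s["contact_force"],s["ft_torque"])
# rotate rigidly about corner edge: axis = tool y, raising a little in the middle
C=C0.copy(); ax=M[:,1]
for d in range(5,96,5):
    r=Ro.from_rotvec(ax*np.radians(d)); p=C+r.apply(p0-C)+up*.001
    q=Ro.from_rotvec(ax*np.radians(d))*R0
    print(d,np.round(R0.inv().apply(p-p0)*100,2),np.round((R0.inv()*q).as_rotvec(),3), p.round(3))
E
```

```text
tilt 39.78352806569079 tooly [ 0.961 -0.275 -0.002] force [-1.23241899  2.61694785  4.71984779] [ 0.32023183 -0.11081132 -0.15405367]
5 [-0.23 -0.   -0.1 ] [0.    0.087 0.   ] [0.484 0.015 0.014]
10 [-0.4  -0.   -0.12] [ 0.     0.175 -0.   ] [0.484 0.014 0.016]
15 [-0.57 -0.   -0.11] [-0.     0.262 -0.   ] [0.484 0.013 0.017]
20 [-0.74 -0.   -0.09] [-0.     0.349  0.   ] [0.483 0.012 0.018]
25 [-0.91 -0.   -0.06] [0.    0.436 0.   ] [0.483 0.01  0.019]
30 [-1.07 -0.   -0.02] [-0.     0.524  0.   ] [0.482 0.009 0.019]
35 [-1.23 -0.    0.05] [0.    0.611 0.   ] [0.482 0.007 0.02 ]
40 [-1.39 -0.    0.12] [-0.     0.698  0.   ] [0.481 0.006 0.02 ]
45 [-1.53 -0.    0.21] [-0.     0.785 -0.   ] [0.481 0.004 0.02 ]
50 [-1.67 -0.    0.31] [-0.     0.873 -0.   ] [0.48  0.002 0.021]
55 [-1.8  -0.    0.42] [-0.    0.96  0.  ] [0.48  0.001 0.021]
60 [-1.92 -0.    0.54] [-0.     1.047 -0.   ] [ 0.48  -0.001  0.02 ]
65 [-2.02 -0.    0.68] [-0.     1.134 -0.   ] [ 0.479 -0.003  0.02 ]
70 [-2.12 -0.    0.82] [0.    1.222 0.   ] [ 0.479 -0.004  0.02 ]
75 [-2.2  -0.    0.97] [ 0.     1.309 -0.   ] [ 0.478 -0.006  0.019]
80 [-2.27 -0.    1.12] [ 0.     1.396 -0.   ] [ 0.478 -0.007  0.018]
85 [-2.33 -0.    1.28] [-0.     1.484 -0.   ] [ 0.477 -0.009  0.017]
90 [-2.37 -0.    1.45] [-0.     1.571 -0.   ] [ 0.477 -0.01   0.016]
95 [-2.4  -0.    1.62] [ 0.     1.658 -0.   ] [ 0.477 -0.011  0.015]
```

drive_tool([
  [4, -0.23, 0, -0.1, 0, 0.087, 0],
  [4, -0.4, 0, -0.12, 0, 0.175, 0],
  [4, -0.57, 0, -0.11, 0, 0.262, 0],
  [4, -0.74, 0, -0.09, 0, 0.349, 0],
  [4, -0.91, 0, -0.06, 0, 0.436, 0],
  [4, -1.07, 0, -0.02, 0, 0.524, 0],
  [4, -1.23, 0, 0.05, 0, 0.611, 0],
  [4, -1.39, 0, 0.12, 0, 0.698, 0],
  [4, -1.53, 0, 0.21, 0, 0.785, 0],
  [4, -1.53, 0, 0.21, 0, 0.785, 0],
])

```text
t: 14.3
tool_pos: [0.4791, -0.0014, 0.0195]
eef_rot: [0.8, 0.598, 0.034, -0.028]
contact_force: [-0.3, -0.6, -2.7]
gripper_width: 0.0485
gripper_force: 62.3
```

```bash
cat > st.py <<'E'
from h import *
s=manip.sense(); R0=Ro.from_quat(s["eef_rot"]); p0=s["tool_pos"]; M=R0.as_matrix()
a=np.arctan2(-M[:,2]@n,-M[2,2]); print("tilt",np.degrees(a),"yaw",np.degrees(np.arctan2(M[1,1],M[0,1]))+np.degrees(A),"pos",p0.round(4),fr(p0),"F",s["contact_force"].round(1),s["ft_torque"].round(2),s["qpos"].round(2))
E
python3 - <<'E'
from st import *
c=(p0-C0)-0; 
R0_=tool(np.radians(39.8),Y0); q=bpose(np.radians(39.8)-a,np.radians(39.8),C0,Y0,lx=.0152,lz=.0122); print(np.round(q[0],4)); row(*q)
E
```

```text
tilt -5.087820446079997 yaw -3.048138727730878 pos [ 0.4791 -0.0014  0.0195] [-0.1994  0.0058] F [-0.3 -0.6 -2.7] [-0.25  0.13 -0.01] [ 0.29  0.64 -0.48  2.17  0.52  0.4  -0.86]
[0.4807 0.004  0.0194]
row [0.56 0.   0.06] [-0.004  0.    -0.006]
```

```bash
cat > rot.py <<'E'
from st import *
import sys
def rows(C,degs,ax=None,lift=0.):
    ax=M[:,1]
    for d in degs:
        r=Ro.from_rotvec(ax*np.radians(d)); p=C+r.apply(p0-C)+up*lift
        print(d,np.round(R0.inv().apply(p-p0)*100,2),round(np.radians(d),3), p.round(3))
E
python3 - <<'E'
from rot import *
rows(C0-n*.0055,range(5,51,5))
E
```

```text
tilt -5.087820446079997 yaw -3.048138727730878 pos [ 0.4791 -0.0014  0.0195] [-0.1994  0.0058] F [-0.3 -0.6 -2.7] [-0.25  0.13 -0.01] [ 0.29  0.64 -0.48  2.17  0.52  0.4  -0.86]
5 [-0.17  0.   -0.03] 0.087 [ 0.479 -0.003  0.02 ]
10 [-0.34 -0.   -0.04] 0.175 [ 0.478 -0.005  0.02 ]
15 [-0.51 -0.   -0.03] 0.262 [ 0.478 -0.006  0.019]
20 [-0.68 -0.   -0.01] 0.349 [ 0.477 -0.008  0.019]
25 [-0.85 -0.    0.02] 0.436 [ 0.477 -0.009  0.019]
30 [-1.01 -0.    0.07] 0.524 [ 0.476 -0.011  0.018]
35 [-1.17 -0.    0.13] 0.611 [ 0.476 -0.012  0.017]
40 [-1.33 -0.    0.21] 0.698 [ 0.475 -0.014  0.016]
45 [-1.47 -0.    0.3 ] 0.785 [ 0.475 -0.015  0.015]
50 [-1.61  0.    0.4 ] 0.873 [ 0.475 -0.016  0.014]
```

drive_tool([
  [4, -0.17, 0, -0.03, 0, 0.087, 0],
  [4, -0.34, 0, -0.04, 0, 0.175, 0],
  [4, -0.51, 0, -0.04, 0, 0.262, 0],
  [4, -0.68, 0, -0.03, 0, 0.349, 0],
  [4, -0.85, 0, 0, 0, 0.436, 0],
  [4, -1.01, 0, 0.04, 0, 0.524, 0],
  [4, -1.1, 0, 0.08, 0, 0.57, 0],
  [4, -1.17, 0, 0.11, 0, 0.611, 0],
  [4, -1.17, 0, 0.11, 0, 0.611, 0],
])

```text
t: 15.2
tool_pos: [0.4774, -0.0079, 0.0168]
eef_rot: [0.751, 0.564, 0.273, -0.209]
contact_force: [-0.1, 0.1, -1.4]
gripper_width: 0.0487
gripper_force: 62.6
```

```bash
python3 - <<'E'
from rot import *
C=C0-n*.0055
phi=np.radians(39.8)-a
print(np.degrees(phi)); q=bpose(phi,np.radians(39.8),C,Y0,lx=.0152,lz=.0122); print((p0-q[0])@n,p0[2]-q[0][2])
rows(C,range(2,15,2))
E
```

```text
tilt -40.18482292044256 yaw -2.686157131001268 pos [ 0.4774 -0.0079  0.0168] [-0.2062  0.0057] F [-0.1  0.1 -1.4] [-0.98  0.23 -0.01] [ 1.05  1.03 -1.05  2.19  0.43  0.32 -0.38]
79.98482292044257
0.00469626121841331 -0.00024173391085894128
2 [-0.06 -0.   -0.02] 0.035 [ 0.477 -0.008  0.017]
4 [-0.11  0.   -0.05] 0.07 [ 0.477 -0.009  0.016]
6 [-0.17 -0.   -0.07] 0.105 [ 0.477 -0.01   0.016]
8 [-0.23  0.   -0.09] 0.14 [ 0.477 -0.01   0.016]
10 [-0.29 -0.   -0.1 ] 0.175 [ 0.477 -0.011  0.016]
12 [-0.35 -0.   -0.12] 0.209 [ 0.476 -0.011  0.016]
14 [-0.41 -0.   -0.13] 0.244 [ 0.476 -0.012  0.015]
```

drive_tool([
  [4, -0.09, 0, -0.01, 0, 0.05, 0],
  [4, -0.18, 0, -0.02, 0, 0.09, 0],
  [4, -0.26, 0, -0.03, 0, 0.13, 0],
  [4, -0.34, 0, -0.04, 0, 0.175, 0],
  [4, -0.34, 0, -0.04, 0, 0.175, 0],
  [4, -0.34, 0, -0.04, 0, 0.175, 0],
])

```text
t: 15.8
tool_pos: [0.4766, -0.0099, 0.0156]
eef_rot: [0.724, 0.545, 0.336, -0.256]
contact_force: [0.5, 0.9, -3.1]
gripper_width: 0.0483
gripper_force: 63.0
```

```bash
python3 - <<'E'
from rot import *
im=manip.snapshot("top"); im2=manip.snapshot("side")
m=manip.camera_model("wrist"); w=manip.snapshot("wrist"); np.savez("w4.npz",**{k:np.array(v) for k,v in m.items()}); np.save("w4i.npy",w)
cv2.imwrite("pics/v5.png",np.hstack([cv2.resize(np.ascontiguousarray(im[170:260,220:320,::-1]),(400,360)),cv2.resize(w[:,:,::-1],(400,300),interpolation=cv2.INTER_AREA)[[*range(300)]+[299]*60]]))
E
```

```text
tilt -50.00766373363854 yaw -2.530584816115857 pos [ 0.4766 -0.0099  0.0156] [-0.2083  0.0053] F [ 0.5  0.9 -3.1] [-1.36  0.36 -0.01] [ 1.19  1.2  -1.15  2.15  0.43  0.39 -0.27]
```

View pics/v5.png

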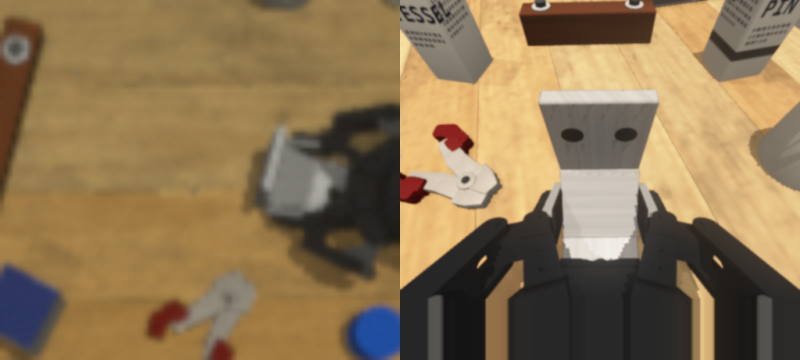

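The bracket stands upright on its short leg: the wrist half shows the long-leg top at (540-657,93), with the batten face ahead at (527-652,45). Next is the slide.

```bash
python3 - <<'E'
from rot import *
m=dict(np.load("w4.npz")); c=lambda l:[((u-400+.5)*1.28-.5,(v+.5)*1.28-.5) for u,v in l]
b=onplane(0,c([(541,93),(657,91)]),.1,m); print("top back edge",b.round(4).tolist(),fr(b.mean(0)),np.degrees(np.arctan2(b[0,1]-b[1,1],b[1,0]-b[0,0])))
f=onplane(0,c([(528,46),(652,43)]),0,m); print("fence foot",f.round(4).tolist(),fr(f.mean(0)),np.degrees(np.arctan2(f[0,1]-f[1,1],f[1,0]-f[0,0])))
f=onplane(0,c([(521,14),(656,11)]),.04,m); print("fence top",f.round(4).tolist(),fr(f.mean(0)),np.degrees(np.arctan2(f[0,1]-f[1,1],f[1,0]-f[0,0])))
dy=np.radians(2.5)
for d in (.05,.1,.15,.18):
    R=Ro.from_rotvec(up*dy*min(1,d/.1)); C=C0+n*0
    p=C+R.apply(p0-C)+n*d+up*.001
    print(d,np.round(R0.inv().apply(p-p0)*100,2),(R0.inv()*R*R0).as_rotvec().round(4))
E
```

```text
tilt -49.996020170925604 yaw -2.505820858417076 pos [ 0.4766 -0.01    0.016 ] [-0.2084  0.0054] F [-1.2  0.6 -2.7] [-1.32  0.33  0.01] [ 1.19  1.2  -1.15  2.15  0.43  0.39 -0.27]
top back edge [[0.4557, 0.0066, 0.1], [0.5035, -0.0059, 0.1]] [-0.1977  0.0059] 14.641260910773763
fence foot [[0.4441, 0.2141, 0.0], [0.6007, 0.1757, 0.0]] [0.0015 0.0024] 13.773083606326791
fence top [[0.4468, 0.2114, 0.04], [0.5968, 0.1748, 0.04]] [-0.0004  0.0023] 13.713030788844382
0.05 [ 3.29 -0.19  3.76] [ 0.0167 -0.0001 -0.014 ]
0.1 [ 6.5  -0.38  7.59] [ 0.0334 -0.0001 -0.028 ]
0.15 [ 9.7  -0.6  11.42] [ 0.0334 -0.0001 -0.028 ]
0.18 [11.63 -0.73 13.72] [ 0.0334 -0.0001 -0.028 ]
```

drive_tool([
  [4, 0.65, 0, 0.7, 0.002, 0, -0.002],
  [4, 1.6, -0.1, 1.8, 0.006, 0, -0.005],
  [4, 2.6, -0.15, 3, 0.01, 0, -0.009],
  [4, 3.7, -0.2, 4.25, 0.014, 0, -0.012],
  [4, 4.8, -0.28, 5.55, 0.018, 0, -0.015],
  [4, 5.9, -0.34, 6.85, 0.021, 0, -0.018],
  [4, 7, -0.4, 8.2, 0.021, 0, -0.018],
  [4, 8.1, -0.48, 9.5, 0.021, 0, -0.018],
  [4, 9.1, -0.55, 10.7, 0.021, 0, -0.018],
  [4, 9.7, -0.6, 11.4, 0.021, 0, -0.018],
])

```text
t: 16.95
tool_pos: [0.5114, 0.135, 0.0174]
eef_rot: [0.716, 0.555, 0.333, -0.261]
contact_force: [-0.6, -0.1, -3.2]
gripper_width: 0.0484
gripper_force: 63.4
```

```bash
python3 - <<'E'
from rot import *
E
```

```text
tilt -50.08744120127188 yaw -0.9372763533382518 pos [0.5114 0.135  0.0174] [-0.0593  0.0056] F [-0.6 -0.1 -3.2] [-1.42  0.33  0.01] [ 0.89  1.2  -1.16  2.22  1.08  0.17 -1.1 ]
```

drive_tool([
  [4, 0.3, 0, 0.4, 0, 0, 0],
  [4, 0.65, 0, 0.75, 0, 0, 0],
  [4, 0.65, 0, 0.75, 0, 0, 0],
])

```text
t: 17.25
tool_pos: [0.5136, 0.1449, 0.0178]
eef_rot: [0.715, 0.556, 0.334, -0.261]
contact_force: [-0.3, -0.6, -3.1]
gripper_width: 0.0487
gripper_force: 63.3
```

```bash
python3 - <<'E'
from rot import *
print(s["qpos"][5])
E
```

```text
tilt -50.129221363149405 yaw -0.8500423913986275 pos [0.5136 0.1449 0.0178] [-0.0492  0.0055] F [-0.3 -0.6 -3.1] [-1.35  0.34  0.02] [ 0.87  1.21 -1.16  2.22  1.18  0.17 -1.22]
0.17164622066157526
```

drive_tool([
  [4, 0.3, 0, 0.4, 0, 0, 0],
  [4, 0.7, 0, 0.9, 0, 0, 0],
  [4, 1.2, 0, 1.5, 0, 0, 0],
  [4, 1.6, 0, 2, 0, 0, 0],
  [4, 1.75, 0, 2.25, 0, 0, 0],
  [4, 1.75, 0, 2.25, 0, 0, 0],
])

```text
t: 17.85
tool_pos: [0.5208, 0.1715, 0.0164]
eef_rot: [0.716, 0.555, 0.334, -0.261]
contact_force: [-0.8, 0.5, -3.2]
gripper_width: 0.0483
gripper_force: 63.3
```

```bash
python3 - <<'E'
from rot import *
m=manip.camera_model("wrist"); w=manip.snapshot("wrist"); np.savez("w5.npz",**{k:np.array(v) for k,v in m.items()})
im=manip.snapshot("top")
cv2.imwrite("pics/v6.png",np.hstack([cv2.resize(np.ascontiguousarray(im[190:250,200:260,::-1]),(300,300)),cv2.resize(np.ascontiguousarray(w[:240,92:412,::-1]),(400,300))]))
E
```

```text
tilt -50.09824195897606 yaw -0.9238816666130152 pos [0.5208 0.1715 0.0164] [-0.0216  0.0063] F [-0.8  0.5 -3.2] [-1.34  0.34 -0.  ] [ 0.81  1.22 -1.17  2.22  1.47  0.17 -1.53]
```

View pics/v6.png

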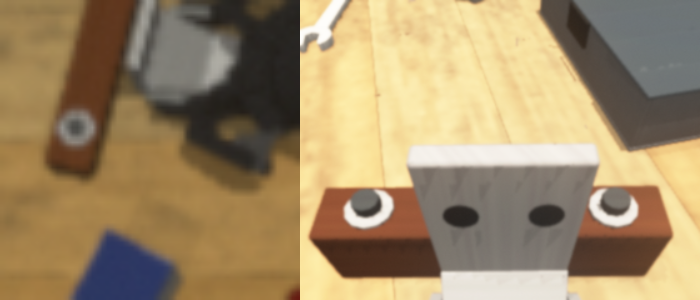

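Wrist view: the bracket top edge (409-597,146) is parallel to the batten edge (312-670,236), its full width is on the batten, and a gap of about 9 mm remains by estimate. I'll close it gently.

drive_tool([
  [4, 0.1, 0, 0.2, 0, 0, 0],
  [4, 0.25, 0, 0.4, 0, 0, 0],
  [4, 0.4, 0, 0.6, 0, 0, 0],
  [4, 0.46, 0, 0.68, 0, 0, 0],
  [4, 0.46, 0, 0.68, 0, 0, 0],
])

```text
t: 18.45
tool_pos: [0.5232, 0.1791, 0.0155]
eef_rot: [0.716, 0.555, 0.334, -0.261]
contact_force: [0.5, 0.3, -3.5]
gripper_width: 0.0483
gripper_force: 63.3
```

```bash
python3 - <<'E'
from rot import *
E
```

```text
tilt -50.1384675114514 yaw -0.9871235089589838 pos [0.5232 0.1791 0.0155] [-0.0137  0.0069] F [ 0.5  0.3 -3.5] [-1.33  0.37 -0.01] [ 0.8   1.22 -1.18  2.21  1.55  0.18 -1.62]
```

No contact yet. I'll advance in 1 mm steps and watch the force.

drive_tool([
  [4, 0.07, 0, 0.08, 0, 0, 0],
  [4, 0.13, 0, 0.16, 0, 0, 0],
  [4, 0.13, 0, 0.16, 0, 0, 0],
])

```text
t: 18.75
tool_pos: [0.5238, 0.1809, 0.0155]
eef_rot: [0.716, 0.555, 0.334, -0.261]
contact_force: [-0.3, -0.3, -3.4]
gripper_width: 0.0486
gripper_force: 63.3
```

drive_tool([
  [4, 0.07, 0, 0.08, 0, 0, 0],
  [4, 0.1, 0, 0.11, 0, 0, 0],
  [4, 0.1, 0, 0.11, 0, 0, 0],
])

```text
t: 19.05
tool_pos: [0.524, 0.1817, 0.0153]
eef_rot: [0.716, 0.555, 0.334, -0.26]
contact_force: [-1.8, -4.9, -1.4]
gripper_width: 0.0485
gripper_force: 64.0
```

Contact reached: -5 N along the batten normal. I'll press a little more to square it, and lower by 0.5 mm.

drive_tool([
  [4, 0.03, 0, 0.1, 0, 0, 0],
  [4, 0.03, 0, 0.14, 0, 0, 0],
  [4, 0.03, 0, 0.14, 0, 0, 0],
  [4, 0.03, 0, 0.14, 0, 0, 0],
])

```text
t: 19.45
tool_pos: [0.5242, 0.1818, 0.0143]
eef_rot: [0.717, 0.554, 0.333, -0.26]
contact_force: [-6.1, -16.3, 6.5]
gripper_width: 0.0484
gripper_force: 65.4
```

```bash
python3 - <<'E'
from rot import *
im=manip.snapshot("top"); w=manip.snapshot("wrist")
cv2.imwrite("pics/v7.png",np.hstack([cv2.resize(np.ascontiguousarray(im[190:250,200:260,::-1]),(300,300)),cv2.resize(np.ascontiguousarray(w[:240,92:412,::-1]),(400,300))]))
E
```

```text
tilt -49.97848538244971 yaw -1.1100011724103993 pos [0.5242 0.1818 0.0143] [-0.0108  0.0072] F [ -6.1 -16.3   6.5] [-1.98  0.73  0.18] [ 0.79  1.23 -1.19  2.21  1.58  0.2  -1.66]
```

View pics/v7.png

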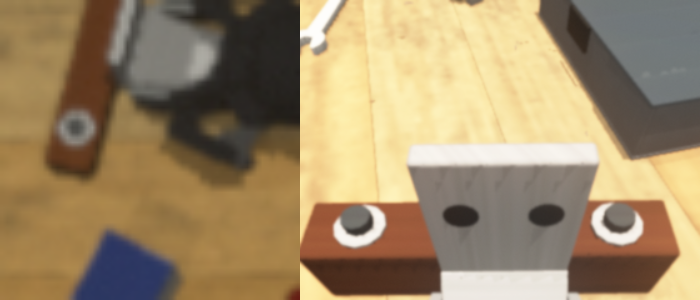

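Flush: wrist view shows the bracket back on the batten face and parallel, and Fz confirms bench contact. Relax, release, back off.

drive_tool([
  [4, -0.02, 0, -0.08, 0, 0, 0],
  [5.2, -0.02, 0, -0.08, 0, 0, 0],
  [6, -0.02, 0, -0.08, 0, 0, 0],
  [7, -0.02, 0, -0.08, 0, 0, 0],
  [7.5, -0.02, 0, -0.08, 0, 0, 0],
  [7.5, -0.02, 0, -0.08, 0, 0, 0],
  [7.5, -0.02, 0, -0.6, 0, 0, 0],
  [7.5, -0.02, 0, -2, 0, 0, 0],
  [7.5, -0.02, 0, -4.5, 0, 0, 0],
  [7.5, -0.02, 0, -7, 0, 0, 0],
])

```text
t: 20.55
tool_pos: [0.5104, 0.1313, 0.0603]
eef_rot: [0.716, 0.555, 0.333, -0.261]
contact_force: [1.2, 0.0, -1.5]
gripper_width: 0.0749
gripper_force: 0.0
```

drive_tool([
  [7.5, 0, 0, -3, 0, 0, 0],
  [7.5, 0, 0, -6, 0, 0, 0],
  [7.5, 0, 0, -8, 0, 0, 0],
  [7.5, 0, 0, -8, 0, 0, 0],
  [7.5, 0, 0, -8, 0, 0, 0],
])

```text
t: 21.05
tool_pos: [0.4962, 0.0716, 0.1106]
eef_rot: [0.716, 0.554, 0.334, -0.26]
contact_force: [0.0, 0.5, 0.0]
gripper_width: 0.0753
gripper_force: 0.0
```

```bash
python3 - <<'E'
from rot import *
im=manip.snapshot("top"); m=manip.camera_model("wrist"); w=manip.snapshot("wrist"); np.savez("w6.npz",**{k:np.array(v) for k,v in m.items()})
cv2.imwrite("pics/v8.png",np.hstack([cv2.resize(np.ascontiguousarray(im[140:260,200:360,::-1]),(400,300)),cv2.resize(np.ascontiguousarray(w[:300,56:456,::-1]),(400,300))]))
E
```

```text
tilt -50.09091596599756 yaw -1.0580082848845436 pos [0.4962 0.0716 0.1106] [-0.1245  0.0055] F [0.  0.5 0. ] [-0.76  0.25  0.04] [ 1.13  1.22 -1.5   2.18  0.81  0.52 -0.92]
```

View pics/v8.png

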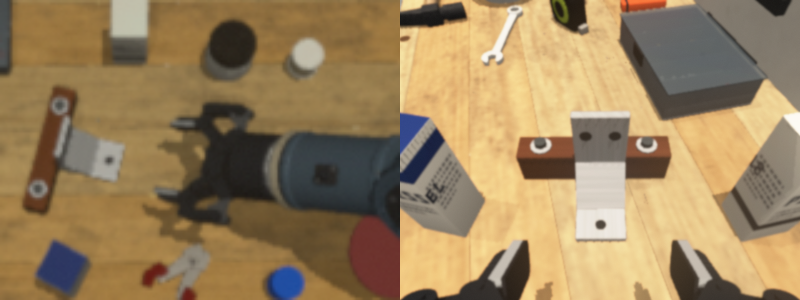

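Released: the bracket stands against the batten in both views, with jar, spool, cartons and tools in place. Quick numeric check of the gap and squareness.

```bash
python3 - <<'E'
from h import *
m=dict(np.load("w6.npz")); c=lambda l:[(u-400+.5+56-.5,v) for u,v in l]
def g(nm,l,z):
    b=onplane(0,c(l),z,m); print(nm,fr(b.mean(0)),round(np.degrees(np.arctan2(b[0,1]-b[1,1],b[1,0]-b[0,0])),2))
g("short end",[(576,238),(626,239)],.008); g("fence foot",[(519,178),(670,178)],0); g("fence top",[(517,156),(671,156)],.04)
g("top back",[(571,112),(630,112)],.1)
E
```

```text
short end [-0.075  0.007] 15.7
fence foot [0.0027 0.0011] 14.51
fence top [0.0013 0.0013] 14.53
top back [-0.0024  0.0079] 14.57
```

```bash
python3 -c "
from rig import manip
print(manip.finish_job())"
```

```text
the job is handed in; nothing more can be done
None
```

I handed the job in at about 21 s of the 72 s. The bracket was tipped gently onto its short leg and slid back flush and square against the batten: my last camera check put it within about 2–3 mm and 1–2°, full width on the batten. The spool and jar were moved out of its way, they and both cartons still stood upright, the tools had not visibly moved, and the rig returned no verdict.

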